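# Fold the bit rack down and shut the cutter case

## Robot

A 6-joint arm with a two-finger parallel gripper is mounted at the origin on the work surface. World frame = base frame: x ahead of the robot, y to its left, z up, the work surface at z = 0. Lengths are in mm, angles in rad, forces in N, time in s.
With the tool pointing down it reaches from about 275 to 975 mm from the base axis. Payload 8.4 kg.
Tool frame: the origin (TCP) lies midway between the tips of the shut fingers; the grasp point (between the pads) lies 19 mm behind it (arm.grip_depth is the distance from the TCP to the grasp point, in mm); z points along the fingers, y is the line along which they close (so a half turn about z gives the same grasp; the last joint's range is limited). The gripper opens to 92 mm and grips with 3 to 60 N. Pads are 20 mm wide; open, the fingers measure 128 mm over their backs; the gripper's body (75 mm by 189 mm) begins 69 mm behind the grasp point.
Start: joints at [1.117, 0.353, 1.633, -0, 1.155, -0.002], TCP at [272.865, 562.292, 214.583] pointing down, gripper open.
Joint ranges: [-2.63, 2.63], [-0.92, 2.1], [0.06, 2.66], [-1.3, 4.44], [0, 2.69], [-3.02, 3.02]. Speed limits (rad/s): [2.22, 2.22, 2.79, 3.14, 3.14, 3.14].

## Interface

Orientations are given as a unit quaternion [w, x, y, z].
In Python, from cell import status, grab_frame, arm, finder gives the robot as it stands.
- The arm moves only by the tool servo_tool, never from a script. Its arguments are lists of equal length, an entry for each row: "linear": the shift along the tool's x, y, z in mm, a list of three; "rot": the turn, a rotation vector about the tool's x, y, z in degrees, a list of three. A call has 1 to 20 rows; each row shifts and turns the commanded pose from where the row before left it, along the tool's axes as they then stand; what a row does not reach is not made up. A row lasts 1/12 s, in which the tool goes at most 41.7 mm and 7.16 degrees, less where a joint would pass 70% of its speed; a pose out of reach is approached as far as the arm can. A call is refused whole if a number of a shift passes 41.7 or a number of a turn 7.16, either way. A call with a gripper value outside its range is refused whole. "jaw" is the closure in counts, from 0 (fully open) to 255 (shut), set as the call begins (left out, the last holds). The fingers move at their own pace and stop on an object; the grip force is fixed at half the most. Time passes only in rows, so rows that do not move let the fingers close. It gives the time, the measured TCP pose, the force, the opening and the grip force at its end, in the units of the state.
- status.state(): the state, without advancing time (a new reading comes with each control period).
- grab_frame(name): name is "scene" or "side" or "wrist"; returns a dict with "pixels" (480x640x3 uint8, blue, green, red), "intrinsics" (3x3 intrinsics, pixels), "camera_from_world" (4x4, takes a point from world to camera coordinates). Camera axes: x right, y up, looking along -z (the intrinsics and any distortion apply to the point x, -y, -z); pixel columns grow to the right and rows downward; lengths in mm; the calibration is good to about 2 mm. A picture is of the moment at which its call begins. There is no depth.
- arm.finish_job(): hands the job in; it is judged then, once.
Trained networks look in the newest picture that a camera, given by its name, has taken for a name from the list of things; names that differ only in an ending like _2 or _b are one class to them, and where a whole thing is asked for, a point or a joint stands for the part that bears it (a point fixed in the world has none). Each returns a list of dicts, best first, with "conf" (0 to 1); they miss things now and then, are a little off and sometimes report something else, mostly with a low value. They report only what shows in the picture. A call takes as long as a camera call. They do not tell look-alikes from the thing itself.
- finder.look_for(camera, query): "bbox" ([left, top, right, bottom] in pixels, round what is visible of it).
- finder.trace(camera, query): "mask" (480x640 bool, what is visible of it) and "bbox" ([left, top, right, bottom] in pixels, round what is visible of it).
The state is a dict: "time": time; "joint_positions": joint angles; "joint_vel": joint speeds; "joint_efforts": joint torques, N m; "ee_pos": TCP position; "orientation": TCP orientation; "contact_force": force on the tool from outside, world axes, zero at the start; "ft_torque": the same for the moment, N m; "gripper_width": finger opening in mm; "grip_force": force on a finger pad.
Only numpy, scipy, OpenCV 4.12 (cv2) and the standard library are available. Lean on these libraries where they do the work, as an engineer would, in place of code of your own. Each camera call takes 0.05 s, during which the arm holds its last target. There are 200 camera calls.

## Task

Close up the plywood cutter case on the bench: with the fingertips, first push the upright drill-bit rack inside it right down flat, then push the lid over and press it fully shut, without slamming it. Only push: do not lift or shove the case about or disturb the things in and around it.

Things in the scene. Friction and masses are not known exactly. Their poses are not given: they have to be found in the camera images.
- case: Open plywood case, loose on the bench, about 2 kg (slides if shoved hard). Outside 180 mm along its x, 260 mm along its y, 60 mm high, walls 9 mm; origin at the centre of its underside, z up. Its +x wall, with the lid hinge along the top, is on the robot's left (world +y, within 30 degrees); its -y end, with the rack hinge inside, is far from the robot. Cutters in its +y end stay below the rim.
- lid (a joint): Angle of the lid (rad): 0 = shut flat on the case, 1.57 = standing straight up, more = leaning outwards, stop at 2.1. It starts open at 1.6 to 1.95. Plain plywood board 180 x 260 x 9 mm, 0.27 kg, on a stiff hinge: it stays at whatever angle it is left and takes about 3 N at its free edge to swing.
- lid_hinge (a point): Mid-point of the lid's hinge axis, 60 mm above the bench, at (90, 0, 60) mm in the case's frame; the axis runs along the case's y. Its orientation turns with the lid (equal to the case's when the lid is shut).
- lid_edge (a point): Middle of the lid's free edge, on its outer face (the top face when shut), 180 mm from the hinge axis; the outer face lies 9 mm outside the plane through the hinge axis.
- rack (a joint): Angle of the bit rack (rad): 0 = flat in the case, top face 21.5 mm below the rim; 1.57 = upright; starts at 1.35 to 1.65. Plywood flap 90 mm wide (case x), 100 mm from hinge to free edge, 9 mm thick, drill bits clipped to the face that goes down. Folds towards the case's +y (the robot): push its plain face, on the far side. Stiff hinge, stays where left; 2 to 3 N near its edge.
- rack_hinge (a point): Mid-point of the rack's hinge axis, at (0, -85, 34) mm in the case's frame, half-way through the plate's thickness; the axis runs along the case's x. Between it and the case's -y end wall there is 36 mm of room. Its orientation turns with the rack.
- rack_edge (a point): Middle of the rack's free edge, on its plain face (the upper face when folded), 100 mm from the hinge axis.
- tape: Roll of brown tape lying flat, 100 mm across, 48 mm high, on the bench beside the case's -x wall; origin at the centre of its underside. Bystander.
- glue: White glue bottle 56 mm across, 150 mm tall, standing on the bench about 115 mm from the case's -x wall; origin at the centre of its underside. Bystander.
- screwdriver: Screwdriver with black handle lying on the bench along the case's +x wall, under the leaning lid. Bystander.
- jar: Screw jar 60 mm across, 75 mm tall, standing on the bench about 150 mm from the lid's hinge, outside it; origin at the centre of its underside. Bystander.
- square: Joiner's try square lying flat on the bench (100 mm stock, 150 mm blade, 14 mm high) beyond the case's -y end. Bystander.
- hexpart: Small bent piece of three glued plywood strips, 28 mm high, about 100 mm long, on the bench beyond the case's far end on the lid's side. Bystander.
- collar: Loose brass depth collar, 32 mm across, 18 mm high, lying on the case's floor in its +y end; origin at the centre of its underside. Stays where it is.
Mind the look-alikes: they are no part of the job. Of the things shaped like the collar, the brass one is meant.

How it is judged (in metres and radians):
On the way, in this order (a step that is already met when the one before it is completed fails the run):
1. the rack is folded down flat while the lid is still open (value of joint rack below 0.08 rad and value of joint lid above 1.2 rad), for 0.2 s.
2. the lid is shut over the folded rack (value of joint lid below 0.05 rad and value of joint rack below 0.08 rad), for 0.2 s.
At the end, for the whole second after the job is handed in: The rack is folded flat (within 0.08 rad) and the lid fully shut over it (within 0.05 rad), the case stands flat on the bench within 20 mm of where it was and at rest, the collar still lies in the case and each bystander is within 30 mm of its place (all of step 2 and linear speed of case below 0.01 m/s and distance of case from where it was at the start of the episode below 0.02 m and angle between case's own z axis and vertical below 0.05 rad and distance of each of tape, glue, screwdriver, jar, square, hexpart from where it was at the start of the episode below 0.03 m and horizontal distance between collar and case below 0.14 m and height (world z) of collar below 0.02 m); the robot touches nothing.
It fails at once if the lid is swung down on to the rack while the rack still stands up (value of joint lid below 0.7 rad and value of joint rack above 0.45 rad).
It fails at once if the case is lifted off the bench, tipped or shoved more than 30 mm (height (world z) of case above 0.012 m or angle between case's own z axis and vertical above 0.12 rad or distance of case from where it was at the start of the episode above 0.03 m).
It fails at once if a bystander is lifted or knocked more than 40 mm from its place (distance of any of tape, glue, screwdriver, jar, square, hexpart from where it was at the start of the episode above 0.04 m).
It fails at once if the collar is lifted out of its place in the case (height (world z) of collar above 0.035 m).
It fails at once if the lid is slammed: it comes down on the case faster than 3 rad/s (value of joint lid below 0.3 rad and velocity of joint lid below -3 rad/s).
It also fails if it takes over 56 s, if anything falls off the work surface, if the arm or the gripper's body presses on something with over 40 N, if the wrist force passes 120 N, or if a joint passes its speed limit or range.

## Working session

There is one attempt and no reset: what is moved stays moved. The work goes in short steps, Python scripts to look and compute and a tool call to move; the robot and the scene stay as the last step left them, time stands still between calls to the robot, and variables do not carry over. Pictures are saved under pics/ and viewed, at most 10 in all, crops included, and the job is handed in when it is done.

Besides the shell and the picture viewer there is one more tool, called after "Emit:" by a JSON object that holds its "method" and its "body". servo_tool: Moves the arm, as the interface text tells. Its arguments: {"type":"object","properties":{"linear":{"type":"array"},"rot":{"type":"array"},"jaw":{"type":"number"}},"required":["linear","rot"]}

```bash
ls; mkdir -p pics; python3 - <<'E'
from cell import status, grab_frame, arm, finder
import cv2,numpy as np
np.set_printoptions(suppress=True,precision=3)
print(status.state())
for c in ["scene","side"]:
    f=grab_frame(c); cv2.imwrite(f"pics/{c}0.png",f["pixels"]); print(c,f["intrinsics"],f["camera_from_world"])
    for q in ["case","lid","rack","tape","glue","jar","collar","hexpart","square"]:
        print(q,[(round(d["conf"],2),np.round(d["bbox"]).tolist()) for d in finder.look_for(c,q)][:3])
E
```

```text
pics
{'time': 0.0, 'joint_positions': array([ 1.117,  0.354,  1.634, -0.   ,  1.155, -0.002]), 'joint_vel': array([-0.001,  0.001, -0.   ,  0.   ,  0.   ,  0.   ]), 'joint_efforts': array([  0.002, -59.383, -33.422,   0.07 ,   0.024,  -0.   ]), 'ee_pos': array([272.664, 561.833, 213.874]), 'orientation': array([-0.   ,  0.224,  0.975, -0.001]), 'contact_force': array([-0.435, -0.442,  0.132]), 'ft_torque': array([0.034, 0.005, 0.013]), 'grip_force': 0.0, 'gripper_width': 92.05501798259259}
scene [[609.477   0.    319.052]
 [  0.    609.477 245.92 ]
 [  0.      0.      1.   ]] [[   -0.143     0.99      0.007    54.392]
 [   -0.701    -0.106     0.705   365.786]
 [    0.698     0.096     0.709 -1706.389]
 [    0.        0.        0.        1.   ]]
case [(0.8, [196.0, 125.0, 317.0, 306.0])]
lid [(0.65, [344.0, 235.0, 369.0, 279.0]), (0.56, [278.0, 125.0, 319.0, 276.0])]
rack [(0.8, [213.0, 236.0, 270.0, 278.0])]
tape [(0.73, [125.0, 267.0, 178.0, 318.0]), (0.16, [305.0, 290.0, 354.0, 325.0])]
glue [(0.68, [122.0, 205.0, 158.0, 271.0])]
jar [(0.64, [341.0, 237.0, 370.0, 277.0])]
collar [
[... 358 characters left out ...]
0.015  -556.303]
 [    0.24      0.744     0.624  -223.244]
 [   -0.172    -0.6       0.782 -1096.05 ]
 [    0.        0.        0.        1.   ]]
case [(0.71, [224.0, 174.0, 418.0, 399.0])]
lid [(0.77, [223.0, 172.0, 363.0, 310.0]), (0.36, [402.0, 246.0, 455.0, 319.0]), (0.25, [294.0, 362.0, 312.0, 376.0])]
rack [(0.57, [352.0, 256.0, 386.0, 317.0])]
tape [(0.78, [408.0, 338.0, 466.0, 400.0])]
glue [(0.93, [380.0, 375.0, 414.0, 431.0])]
jar []
collar [(0.7, [329.0, 408.0, 346.0, 429.0]), (0.65, [295.0, 358.0, 314.0, 376.0]), (0.64, [226.0, 370.0, 245.0, 385.0])]
hexpart [(0.69, [352.0, 213.0, 376.0, 250.0])]
square [(0.63, [398.0, 245.0, 455.0, 321.0]), (0.52, [225.0, 174.0, 359.0, 308.0])]
```

View pics/scene0.png

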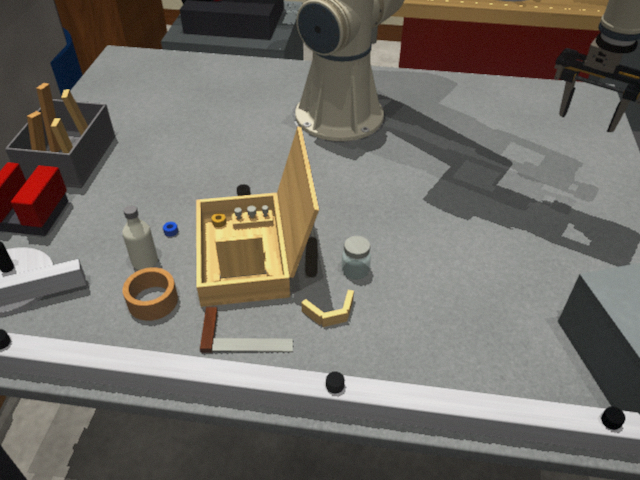

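View pics/side0.png

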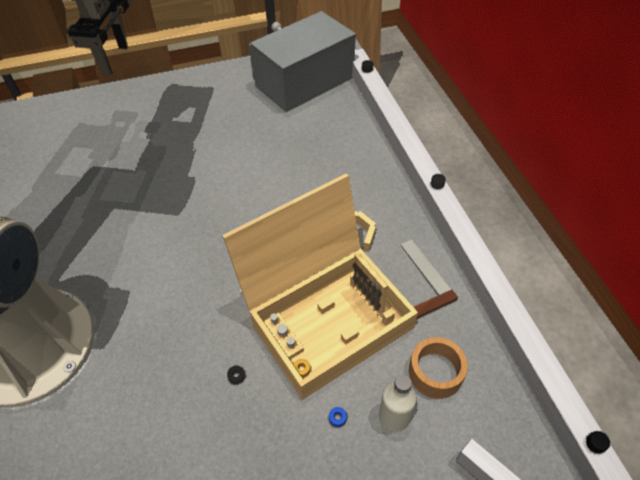

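The scene view shows the case at about (195–318, 125–306) with the lid leaning to the jar side and the rack at (213–270, 236–278). There are three collar-like rings: brass inside the case at scene (219,219) / side (303,367), blue at (170,229) and black at (243,190), both on the bench. The brass one in the case is the one meant. I'll confirm that in an enlarged crop and read the corners from it.

```bash
python3 - <<'E'
import cv2,numpy as np
a=cv2.imread("pics/scene0.png")[115:315,185:325]; b=cv2.imread("pics/side0.png")[170:400,215:425]
a=cv2.resize(a,None,fx=2.8,fy=2.8,interpolation=cv2.INTER_CUBIC); b=cv2.resize(b,None,fx=1.95,fy=1.95,interpolation=cv2.INTER_CUBIC)
o=np.zeros((560,800,3),np.uint8); o[:a.shape[0],:a.shape[1]]=a; o[:b.shape[0],392:392+b.shape[1]]=b[:,:408]
cv2.imwrite("pics/crop0.png",o); print(a.shape,b.shape)
E
```

```text
(560, 392, 3) (448, 410, 3)
```

View pics/crop0.png

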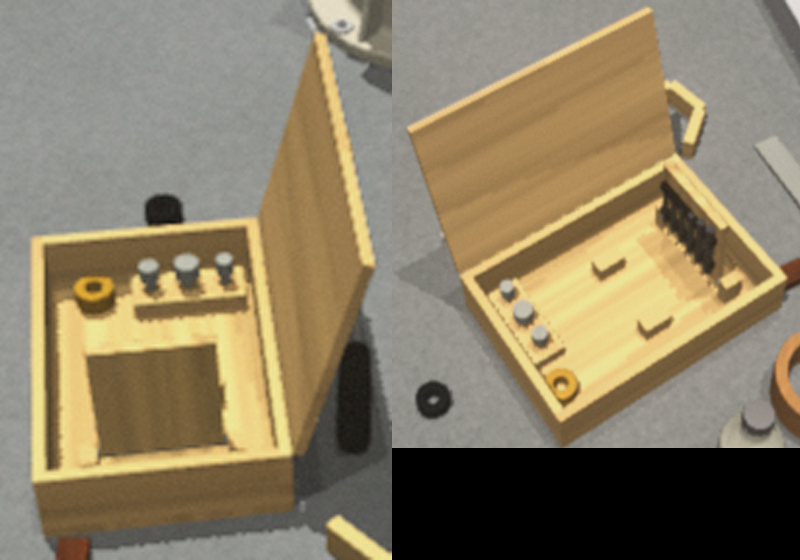

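```bash
cat > h.py <<'E'
import numpy as np, cv2
from scipy.optimize import least_squares
np.set_printoptions(suppress=True,precision=2)
def proj(f,P):
    K,T=f["intrinsics"],f["camera_from_world"]
    c=np.atleast_2d(P)@T[:3,:3].T+T[:3,3]; c=c*[1,-1,-1]; u=c@K.T; return u[:,:2]/u[:,2:]
def lidp(th,r,y,n): return np.array([90,y,60])+np.array([-r*np.cos(th)+n*np.sin(th),0,r*np.sin(th)+n*np.cos(th)])
def rackp(ph,r,x,n): return np.array([x,-85,34])+np.array([0,r*np.cos(ph)-n*np.sin(ph),r*np.sin(ph)+n*np.cos(ph)])
def w(p,P):
    c,s=np.cos(p[2]),np.sin(p[2]); return np.atleast_2d(P)@np.array([[c,s,0],[-s,c,0],[0,0,1]])+[p[0],p[1],0]
E
python3 - <<'E'
from h import *
from cell import grab_frame, finder
S,D=grab_frame("scene"),grab_frame("side")
A=lambda u,v:(185+u/2.8,115+v/2.8)
B=lambda u,v:(215+(u-392)/1.95,170+v/1.95)
x,y=90,130
def pts(p):
    c=[[-x,-y,60],[-x,-y,0],[x,-y,60],[x,-y,0],[-x,y,60],[x,y,60]]
    L=[lidp(p[3],180,130,9),lidp(p[3],180,-130,9)]
    R=[rackp(p[4],100,-45,4.5),rackp(p[4],100,45,4.5)]
    sc=w(p,c+L+R)
    sd=w(p,[[-x,y,60],[-x,y,0],[-x,-y,60],[x,-y,60],[x,y,60],lidp(p[3],180,130,4.5),lidp(p[3],180,-130,4.5)])
    return sc,sd
ms=np.array([A(34,480),A(43,533),A(293,455),A(294,508),A(33,238),A(262,220),A(324,38),A(373,262),A(85,352),A(217,345)])
md=np.array([B(564,418),B(566,445),B(785,276),B(677,157),B(463,275),B(410,130),B(650,10)])
def res(p):
    sc,sd=pts(p); return np.r_[(proj(S,sc)-ms).ravel(),(proj(D,sd)-md).ravel()]
r=least_squares(res,[650,0,1.57,1.8,1.5],loss="soft_l1",x_scale=[10,10,.1,.1,.1])
p=r.x; print(p,r.cost); print(res(p).reshape(-1,2))
np.save("p.npy",p)
print("hinge",w(p,[90,0,60]),"lidedge",w(p,lidp(p[3],180,0,9)),"rackhinge",w(p,[0,-85,34]),"rackedge",w(p,rackp(p[4],100,0,4.5)))
# bystanders: ray to plane
def ray(f,uv,z):
    K,T=f["intrinsics"],f["camera_from_world"]; R=T[:3,:3]; o=-R.T@T[:3,3]
    d=R.T@(np.linalg.inv(K)@[uv[0],uv[1],1]*[1,-1,-1]); return o+d*(z-o[2])/d[2]
for n,f,uv,z in [("tape",S,(151,289),48),("tape2",D,(439,365),48),("glue",D,(403,383),150),("glue2",S,(131,213),150),("jar",S,(357,246),75),("hex",S,(328,310),28),("coll",S,(219,219),18),("coll2",D,(303,367),27)]: print(n,ray(f,uv,z))
E
```

```text
[ 574.69 -140.39    1.86    1.84    1.53] 16.84721804969396
[[-0.6   1.17]
 [ 0.27  1.94]
 [-0.32  0.29]
 [ 0.16  1.09]
 [-1.02  0.01]
 [-2.22 -0.84]
 [-0.87 -1.75]
 [-0.07  1.35]
 [-0.36  1.11]
 [-0.22 -1.02]
 [-2.05  0.66]
 [-1.9   0.38]
 [ 0.85 -0.7 ]
 [-1.05 -3.04]
 [-1.95 -1.14]
 [-0.72 -0.68]
 [ 0.38 -1.78]]
hinge [[548.88 -54.16  60.  ]] lidedge [[532.78  -0.33 231.24]] rackhinge [[ 656.12 -116.02   34.  ]] rackedge [[ 656.27 -115.97  134.1 ]]
tape [ 731.88 -280.54   48.  ]
tape2 [ 721.42 -296.81   48.  ]
glue [ 620.2  -346.35  150.  ]
glue2 [ 631.27 -336.17  150.  ]
jar [580.99 106.39  75.  ]
hex [716.5   65.95  28.  ]
coll [ 485.17 -213.07   18.  ]
coll2 [ 491.61 -217.91   27.  ]
```

The crop confirms the brass ring sits inside the case, beside the three cutters. The fit puts the case at (575, −140) with yaw 1.86, lid at 1.84 and rack at 1.53, all in the stated ranges. First I'll close the jaws, rise and align the tool with the case: tool x = case +x, tool y = case −y.

Emit:
{"method": "servo_tool", "body": {"linear": [[0,0,-11],[0,0,-11],[0,0,-11],[0,0,-11],[0,0,-11],[0,0,-11],[0,0,-11]], "rot": [[0,0,6.8],[0,0,6.8],[0,0,6.8],[0,0,6.8],[0,0,6.8],[0,0,6.8],[0,0,6.7]], "jaw": 255}}

```text
time: 1.68
ee_pos: [272.8, 562.2, 292.1]
orientation: [0.0, 0.6, 0.8, -0.0]
contact_force: [1.0, -0.3, 0.2]
gripper_width: 47.3
grip_force: 0.0
```

Emit:
{"method": "servo_tool", "body": {"linear": [[-38,10,0],[-38,10,0],[-38,10,0],[-38,10,0],[-38,10,0],[-38,10,0],[-38,10,0],[-38,10,0],[-38,10,0],[-38,10,0],[-38,10,0],[-38,10,0],[-38,10,0],[-38,10,0],[-38,10,0],[-38,10,0],[-38,10,0],[-38,10,0],[-38,13,0],[-38,13,0]], "rot": [[0,0,0],[0,0,0],[0,0,0],[0,0,0],[0,0,0],[0,0,0],[0,0,0],[0,0,0],[0,0,0],[0,0,0],[0,0,0],[0,0,0],[0,0,0],[0,0,0],[0,0,0],[0,0,0],[0,0,0],[0,0,0],[0,0,0],[0,0,0]]}}

```text
time: 3.35
ee_pos: [688.3, -109.0, 291.7]
orientation: [0.0, 0.598, 0.802, 0.0]
contact_force: [-0.5, 0.5, 0.2]
gripper_width: 0.4
grip_force: 0.0
```

```bash
cat >> h.py <<'E'
def tcp(st,p):
    d=np.array(st["ee_pos"])-[p[0],p[1],0]; c,s=np.cos(p[2]),np.sin(p[2])
    return np.array([c*d[0]+s*d[1],-s*d[0]+c*d[1],d[2]])
def overlay(name,f,p,box,sc):
    im=cv2.resize(f["pixels"][box[1]:box[3],box[0]:box[2]],None,fx=sc,fy=sc,interpolation=cv2.INTER_CUBIC)
    x,y=90,130
    polys=[[[-x,-y,60],[x,-y,60],[x,y,60],[-x,y,60]],[lidp(p[3],0,y,0),lidp(p[3],180,y,0),lidp(p[3],180,-y,0),lidp(p[3],0,-y,0)],[rackp(p[4],0,-45,4.5),rackp(p[4],100,-45,4.5),rackp(p[4],100,45,4.5),rackp(p[4],0,45,4.5)]]
    for q in polys:
        uv=((proj(f,w(p,q))-[box[0],box[1]]+.5)*sc); cv2.polylines(im,[np.int32(uv)],True,(255,0,255),1)
    return im
E
python3 - <<'E'
from h import *
from cell import grab_frame,status
p=np.load("p.npy"); print(tcp(status.state(),p))
a=overlay("s",grab_frame("scene"),p,(170,90,340,310),2.3); b=overlay("d",grab_frame("side"),p,(220,150,430,400),1.9)
o=np.zeros((510,800,3),np.uint8); o[:a.shape[0],:a.shape[1]]=a; o[:b.shape[0],395:395+b.shape[1]]=b; cv2.imwrite("pics/ov1.png",o)
E
```

```text
[  -2.53 -117.8   291.67]
```

View pics/ov1.png

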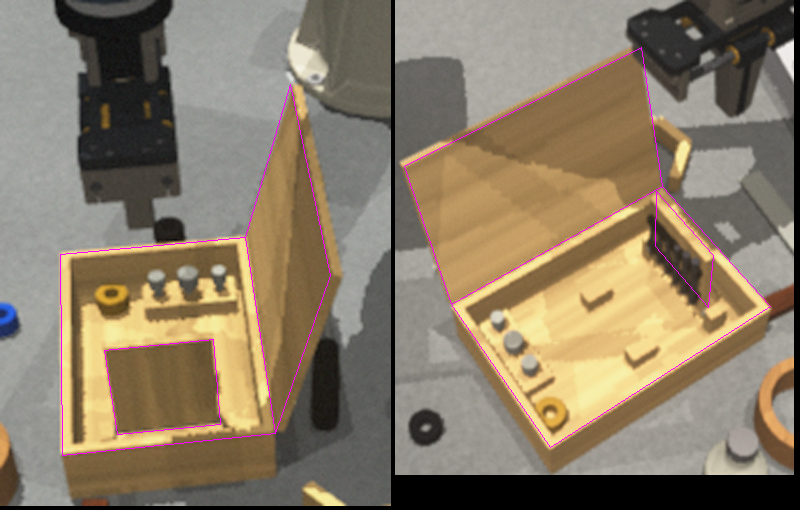

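The overlaid model matches both views: case rim, lid, and rack at scene crop (105–222, 340–433). The fingertip is just beyond the rack. Next I'll descend behind it.

Emit:
{"method": "servo_tool", "body": {"linear": [[0,0,20],[0,0,20],[0,0,20],[0,0,20],[0,0,20],[0,0,20],[0,0,20],[0,0,20],[0,0,14],[0,0,10],[0,0,0]], "rot": [[0,0,0],[0,0,0],[0,0,0],[0,0,0],[0,0,0],[0,0,0],[0,0,0],[0,0,0],[0,0,0],[0,0,0],[0,0,0]]}}

```text
time: 4.37
ee_pos: [686.2, -106.6, 105.4]
orientation: [-0.001, 0.597, 0.802, -0.001]
contact_force: [-0.8, -0.1, -0.1]
gripper_width: 0.3
grip_force: 0.0
```

Emit:
{"method": "servo_tool", "body": {"linear": [[0,-7.6,0.5],[0,-7.6,0.5],[0,-7.6,0.5],[0,-7.6,0.5],[0,-7.6,0.5],[0,0,0]], "rot": [[0,0,0],[0,0,0],[0,0,0],[0,0,0],[0,0,0],[0,0,0]]}}

```text
time: 4.87
ee_pos: [649.6, -118.6, 105.5]
orientation: [-0.0, 0.598, 0.802, -0.0]
contact_force: [0.1, -0.7, 0.1]
gripper_width: 0.5
grip_force: 0.0
```

```bash
python3 - <<'E'
from h import *
from cell import grab_frame,status
p=np.load("p.npy"); s=status.state(); print(tcp(s,p),s["contact_force"])
a=overlay("s",grab_frame("scene"),p,(170,90,340,310),2.3); b=overlay("d",grab_frame("side"),p,(220,150,430,400),1.9)
o=np.zeros((510,800,3),np.uint8); o[:a.shape[0],:a.shape[1]]=a; o[:b.shape[0],395:395+b.shape[1]]=b; cv2.imwrite("pics/ov2.png",o)
E
```

```text
[ -0.57 -78.04 105.55] [ 0.12 -0.67  0.07]
```

View pics/ov2.png

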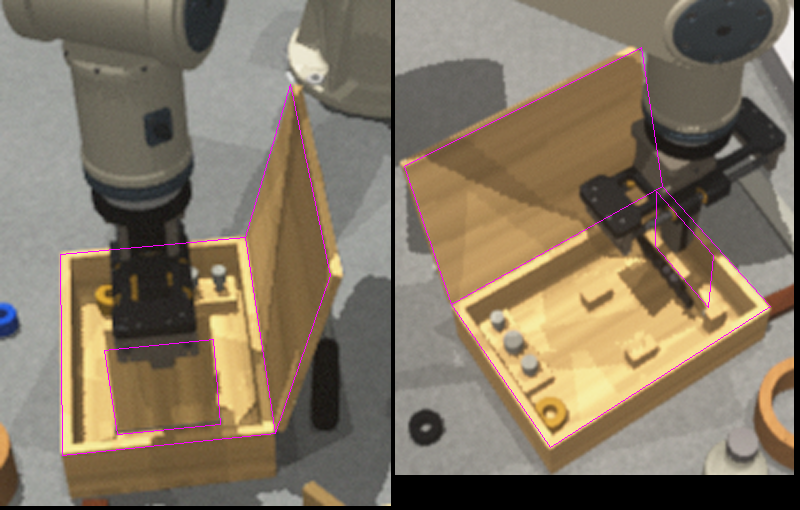

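The rack is already folding, with its top at about side crop (640–690, 240–300), and nothing else has moved. I'll carry on along the arc.

Emit:
{"method": "servo_tool", "body": {"linear": [[0,-6.7,3.3],[0,-6.7,3.3],[0,-6.7,3.3],[0,-5.5,5],[0,-5.5,5],[0,-5.5,5],[0,-3.6,6.5],[0,-3.6,6.5],[0,-3.6,6.5],[0,0,0]], "rot": [[0,0,0],[0,0,0],[0,0,0],[0,0,0],[0,0,0],[0,0,0],[0,0,0],[0,0,0],[0,0,0],[0,0,0]]}}

```text
time: 5.8
ee_pos: [604.0, -131.4, 58.8]
orientation: [-0.001, 0.598, 0.802, -0.001]
contact_force: [-0.7, -0.2, 0.6]
gripper_width: 0.7
grip_force: 0.0
```

Emit:
{"method": "servo_tool", "body": {"linear": [[0,-1.5,5.5],[0,-1.5,5.5],[0,-1.5,5.5],[0,0,3],[0,0,0]], "rot": [[0,0,0],[0,0,0],[0,0,0],[0,0,0],[0,0,0]]}}

```text
time: 6.22
ee_pos: [600.9, -132.7, 40.3]
orientation: [-0.001, 0.597, 0.802, -0.0]
contact_force: [-0.5, -0.0, -1.0]
gripper_width: 0.5
grip_force: 0.0
```

Emit:
{"method": "servo_tool", "body": {"linear": [[0,0,1],[0,0,1],[0,0,0],[0,0,0],[0,0,0]], "rot": [[0,0,0],[0,0,0],[0,0,0],[0,0,0],[0,0,0]]}}

```text
time: 6.63
ee_pos: [601.6, -132.8, 39.3]
orientation: [0.0, 0.598, 0.802, 0.0]
contact_force: [-0.3, -0.1, -0.7]
gripper_width: 0.1
grip_force: 0.0
```

Emit:
{"method": "servo_tool", "body": {"linear": [[0,0,1],[0,0,0],[0,0,0]], "rot": [[0,0,0],[0,0,0],[0,0,0]]}}

```text
time: 6.88
ee_pos: [601.6, -132.8, 38.9]
orientation: [0.0, 0.598, 0.802, 0.0]
contact_force: [-2.0, -0.5, 6.6]
gripper_width: 0.5
grip_force: 3.0
```

The force starts rising at z ≈ 38.9, where the flat rack should be (38.5). I'll press a little more, then look.

Emit:
{"method": "servo_tool", "body": {"linear": [[0,0,1],[0,0,1],[0,0,0],[0,0,0]], "rot": [[0,0,0],[0,0,0],[0,0,0],[0,0,0]]}}

```text
time: 7.22
ee_pos: [601.7, -132.9, 38.6]
orientation: [0.0, 0.598, 0.802, 0.0]
contact_force: [-8.2, 0.4, 25.0]
gripper_width: 0.5
grip_force: 12.3
```

Emit:
{"method": "servo_tool", "body": {"linear": [[0,0,-10],[0,0,-30],[0,0,-41],[0,0,-41],[0,0,-41],[0,0,-41],[0,0,-41],[0,0,0]], "rot": [[0,0,0],[0,0,0],[0,0,0],[0,0,0],[0,0,0],[0,0,0],[0,0,0],[0,0,0]]}}

```text
time: 7.88
ee_pos: [605.2, -133.6, 290.5]
orientation: [0.006, 0.598, 0.802, 0.003]
contact_force: [0.8, 0.7, 0.9]
gripper_width: 0.3
grip_force: 0.0
```

```bash
python3 - <<'E'
from h import *
from cell import grab_frame,status
p=np.load("p.npy"); s=status.state(); print(tcp(s,p),s["contact_force"]); p[4]=0
a=overlay("s",grab_frame("scene"),p,(170,90,340,310),2.3); b=overlay("d",grab_frame("side"),p,(220,150,430,400),1.9)
o=np.zeros((510,800,3),np.uint8); o[:a.shape[0],:a.shape[1]]=a; o[:b.shape[0],395:395+b.shape[1]]=b; cv2.imwrite("pics/ov3.png",o)
E
```

```text
[ -2.24 -31.17 290.53] [0.82 0.74 0.91]
```

View pics/ov3.png

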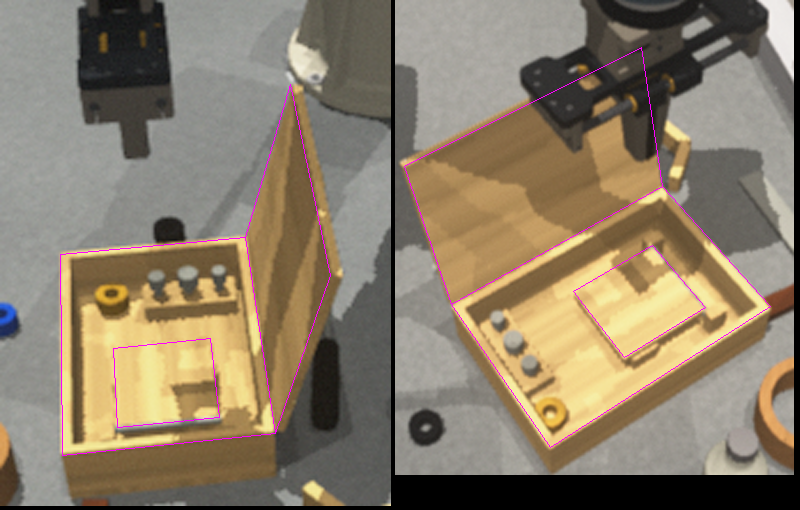

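The rack lies flat: its outline at scene crop (115–220, 340–428) coincides with the angle-0 model, and the case hasn't moved. Now I'll cross over the lid and go down outside it.

Emit:
{"method": "servo_tool", "body": {"linear": [[19,-3,0],[19,-3,0],[19,-3,0],[19,-3,0],[19,-3,0],[19,-3,0],[19,-3,0],[19,-3,0],[19,-3,0],[19,-3,0],[0,0,0]], "rot": [[0,0,0],[0,0,0],[0,0,0],[0,0,0],[0,0,0],[0,0,0],[0,0,0],[0,0,0],[0,0,0],[0,0,0],[0,0,0]]}}

```text
time: 8.9
ee_pos: [516.0, 42.8, 279.2]
orientation: [-0.002, 0.597, 0.802, -0.001]
contact_force: [0.3, -0.4, 0.7]
gripper_width: 0.3
grip_force: 0.0
```

Emit:
{"method": "servo_tool", "body": {"linear": [[0,0,15],[0,0,15],[0,0,15],[0,0,15],[0,0,15],[0,0,10],[0,0,0]], "rot": [[0,0,0],[0,0,0],[0,0,0],[0,0,0],[0,0,0],[0,0,0],[0,0,0]]}}

```text
time: 9.48
ee_pos: [516.5, 40.1, 193.1]
orientation: [-0.002, 0.598, 0.802, -0.002]
contact_force: [-0.3, -0.2, 0.3]
gripper_width: 0.7
grip_force: 0.0
```

```bash
python3 - <<'E'
from h import *
from cell import status
p=np.load("p.npy"); s=status.state(); print(tcp(s,p),s["contact_force"])
for th in [1.84,1.57,1.3,1.0,.7,.4,.2,0]: # TCP (finger half-width 10 in x), contact r=165
    q=lidp(th,160,0,9); print(th,q[0]+10,q[2])
E
```

```text
[189.57   3.97 193.12] [-0.31 -0.19  0.32]
1.84 151.2300670628089 211.84360450391085
1.57 108.8725848726692 220.00711620949014
1.3 65.87221108882076 216.57679912437217
1.0 21.12486992436871 199.4980783220767
0.7 -16.576790780378943 169.95840964359095
0.4 -43.86499395968377 130.59648371541005
0.2 -55.02262847744311 100.60769212778098
0 -60.0 69.0
```

Emit:
{"method": "servo_tool", "body": {"linear": [[-9.5,0,-4.7],[-9.5,0,-4.7],[-9.5,0,-4.7],[-9.5,0,-4.7],[-10.5,0,-2],[-10.5,0,-2],[-10.5,0,-2],[-10.5,0,-2],[0,0,0]], "rot": [[0,0,0],[0,0,0],[0,0,0],[0,0,0],[0,0,0],[0,0,0],[0,0,0],[0,0,0],[0,0,0]]}}

```text
time: 10.23
ee_pos: [541.8, -38.0, 223.2]
orientation: [0.0, 0.598, 0.802, -0.0]
contact_force: [-0.0, -1.4, -0.2]
gripper_width: 0.4
grip_force: 0.0
```

Emit:
{"method": "servo_tool", "body": {"linear": [[-10.7,0,0.9],[-10.7,0,0.9],[-10.7,0,0.9],[-10.7,0,0.9],[-11.2,0,4.3],[-11.2,0,4.3],[-11.2,0,4.3],[-11.2,0,4.3],[0,0,0]], "rot": [[0,0,0],[0,0,0],[0,0,0],[0,0,0],[0,0,0],[0,0,0],[0,0,0],[0,0,0],[0,0,0]]}}

```text
time: 10.98
ee_pos: [566.3, -122.0, 200.9]
orientation: [-0.0, 0.598, 0.802, -0.001]
contact_force: [-0.2, -0.1, 0.8]
gripper_width: 0.2
grip_force: 0.0
```

```bash
python3 - <<'E'
from h import *
from cell import grab_frame,status
p=np.load("p.npy"); s=status.state(); print(tcp(s,p),s["contact_force"]); p[4]=0; p[3]=1.0
a=overlay("s",grab_frame("scene"),p,(170,90,340,310),2.3); b=overlay("d",grab_frame("side"),p,(220,150,430,400),1.9)
o=np.zeros((510,800,3),np.uint8); o[:a.shape[0],:a.shape[1]]=a; o[:b.shape[0],395:395+b.shape[1]]=b; cv2.imwrite("pics/ov4.png",o)
E
```

```text
[ 20.03   2.74 200.86] [-0.22 -0.11  0.76]
```

View pics/ov4.png

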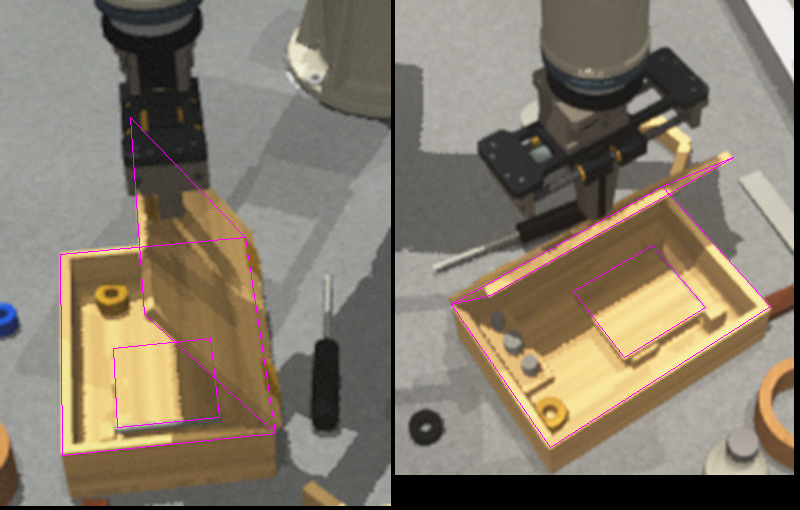

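The lid follows the model at 1.0 rad. The case, collar at (112,295), cutters and screwdriver haven't moved. I'll continue the arc down, slowing towards the end.

Emit:
{"method": "servo_tool", "body": {"linear": [[-9.4,0,7.4],[-9.4,0,7.4],[-9.4,0,7.4],[-9.4,0,7.4],[-6.8,0,9.8],[-6.8,0,9.8],[-6.8,0,9.8],[-6.8,0,9.8],[-2.8,0,7.5],[-2.8,0,7.5],[-2.8,0,7.5],[-2.8,0,7.5],[0,0,0]], "rot": [[0,0,0],[0,0,0],[0,0,0],[0,0,0],[0,0,0],[0,0,0],[0,0,0],[0,0,0],[0,0,0],[0,0,0],[0,0,0],[0,0,0],[0,0,0]]}}

```text
time: 12.17
ee_pos: [587.2, -192.7, 101.7]
orientation: [-0.001, 0.598, 0.802, -0.0]
contact_force: [-1.0, -0.1, -1.5]
gripper_width: 0.2
grip_force: 0.0
```

Emit:
{"method": "servo_tool", "body": {"linear": [[-1,0,5],[-1,0,5],[-1,0,5],[-1,0,5],[-1,0,5],[0,0,3],[0,0,2],[0,0,0],[0,0,0]], "rot": [[0,0,0],[0,0,0],[0,0,0],[0,0,0],[0,0,0],[0,0,0],[0,0,0],[0,0,0],[0,0,0]]}}

```text
time: 12.92
ee_pos: [589.3, -197.4, 73.3]
orientation: [-0.0, 0.598, 0.802, -0.0]
contact_force: [0.4, -0.6, 0.3]
gripper_width: 0.4
grip_force: 0.0
```

Emit:
{"method": "servo_tool", "body": {"linear": [[0,0,2],[0,0,1.5],[0,0,1],[0,0,0],[0,0,0]], "rot": [[0,0,0],[0,0,0],[0,0,0],[0,0,0],[0,0,0]]}}

```text
time: 13.33
ee_pos: [589.6, -197.6, 69.4]
orientation: [0.0, 0.598, 0.802, 0.0]
contact_force: [-0.3, -0.2, 5.9]
gripper_width: 0.5
grip_force: 2.5
```

Emit:
{"method": "servo_tool", "body": {"linear": [[0,0,1],[0,0,0],[0,0,0],[0,0,0]], "rot": [[0,0,0],[0,0,0],[0,0,0],[0,0,0]]}}

```text
time: 13.67
ee_pos: [589.7, -197.6, 69.3]
orientation: [0.0, 0.598, 0.802, 0.0]
contact_force: [-4.7, 1.8, 14.5]
gripper_width: 0.7
grip_force: 7.1
```

The tip is at z = 69.3 with the force building, and the shut lid's top should be at 69. I'll press a bit more, hold, then lift clear and check.

Emit:
{"method": "servo_tool", "body": {"linear": [[0,0,1],[0,0,0],[0,0,0],[0,0,0]], "rot": [[0,0,0],[0,0,0],[0,0,0],[0,0,0]]}}

```text
time: 14.0
ee_pos: [589.7, -197.6, 69.2]
orientation: [0.0, 0.598, 0.802, 0.0]
contact_force: [-7.2, 2.7, 23.1]
gripper_width: -0.0
grip_force: 11.5
```

Emit:
{"method": "servo_tool", "body": {"linear": [[0,0,-5],[0,0,-15],[0,0,-30],[0,0,-40],[0,0,-40],[0,0,-40],[30,0,-20],[40,0,0],[40,0,0],[40,0,0],[40,0,0],[40,0,0],[0,0,0],[0,0,0]], "rot": [[0,0,0],[0,0,0],[0,0,0],[0,0,0],[0,0,0],[0,0,0],[0,0,0],[0,0,0],[0,0,0],[0,0,0],[0,0,0],[0,0,0],[0,0,0],[0,0,0]]}}

```text
time: 15.17
ee_pos: [523.1, 24.6, 257.0]
orientation: [0.0, 0.596, 0.803, 0.0]
contact_force: [0.3, 0.6, 0.3]
gripper_width: 0.2
grip_force: 0.0
```

```bash
python3 - <<'E'
from h import *
from cell import grab_frame,status
p=np.load("p.npy"); s=status.state(); print(tcp(s,p),s["contact_force"]); p[4]=0; p[3]=0
a=overlay("s",grab_frame("scene"),p,(110,130,380,370),1.7); b=overlay("d",grab_frame("side"),p,(220,170,430,420),1.6)
o=np.zeros((420,800,3),np.uint8); o[:a.shape[0],:a.shape[1]]=a; o[:b.shape[0],462:462+b.shape[1]]=b; cv2.imwrite("pics/ov5.png",o)
E
```

```text
[172.89   2.11 257.02] [0.34 0.62 0.31]
```

View pics/ov5.png

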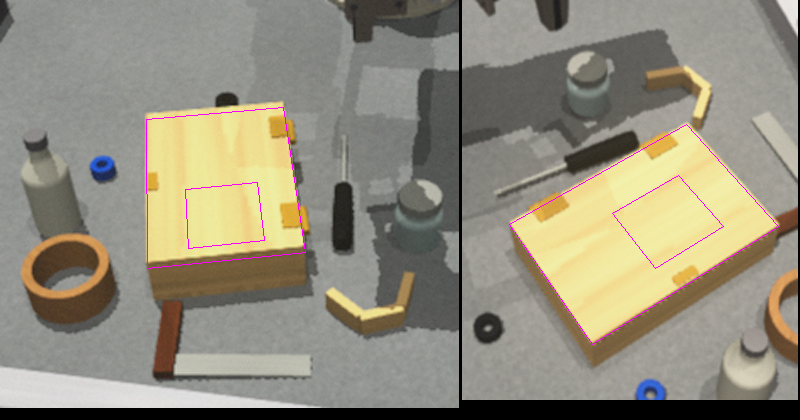

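The lid is flat on the case at scene crop (146–304, 103–268). The case matches its original outline, the bystanders are undisturbed and the arm is clear, so I'm handing in.

```bash
python3 -c "
from cell import arm
print(arm.finish_job())"
```

```text
the job is handed in; nothing more can be done
None
```

The bit rack is folded flat and the lid pressed shut over it; in the last pictures the case and bystanders are where they started, and the job is handed in, with no verdict returned.

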